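Wind the bench press open to its stop and unload the carrier

TASK

Wind the red handwheel of the blue bench press up (anticlockwise seen from above), letting your hand follow it as it rises, until you feel the screw come up snug against its top stop, and leave it there; it is delicate, so push it no harder than about 15 N in any direction, also at the stop. Then draw the carrier by its orange grip straight out from under the press towards the front, without dragging it against the press nose, and set it down gently, flat, in the blue tray. Leave the other things on the bench where they are.

Things in the scene. Friction and masses are not known exactly. Their poses are not given: they have to be found in the camera images.
- hub (a point): Centre of the red handwheel, on the vertical screw axis, mid-thickness of the rim. Rim: circle of radius 45 mm, bar 10 mm thick; the hub boss and nut rise 16 mm above this point. Wheel and screw rise 12 mm per full anticlockwise turn (from above), need about 3 N at the rim and stay where left. Starts about 1.1 to 1.7 turns below its top stop. Nothing stands above the wheel.
- handle: Black upright turning handle on the wheel's rim: cylinder 16 mm across, 22 mm tall, spinning freely on its own vertical pin 45 mm from the wheel axis. Origin at the centre of its underside, 8 mm above hub height (3 mm above the rim's top); z up. It goes round and up with the wheel, so it can be pinched from above (light grip) and carried round in a rising circle without regrasping.
- stop (a point): Where the wheel's centre (point hub) will be when the screw is against its top stop: a point in the air on the screw axis, carried by the brass bush. Height and wheel angle there differ each time. Readings are good to about 1 mm only, and 1 mm of rise is 0.5 rad of turn, so the rigid stop has to be felt.
- rest (a point): Where point stop lies while nothing loads the screw: a point fixed in the head, axes as those of stop when unloaded. The brass bush sits on stiff spring washers: a push of 20 N up or down on wheel or handle shifts stop 0.8 mm from here; 0.9 N m of turning torque on the screw (20 N at the handle) twists it 0.02 rad. Squeezing the handle does not count.
- press: Blue bench press, fixed: base plate 12 mm thick, 130 mm wide, from 165 mm in front of the screw axis to 105 mm behind; column behind; head arm and brass bush at 95 to 153 mm height, reaching 22 mm in front of the axis. Origin on the screw axis at table level, -x to the press's front, z up. Two rails 7 mm high, 64 mm apart, from 60 mm in front to 40 mm behind the axis, guide the carrier.
- carrier: Loose carrier on the press base: plate 170 x 56 x 10 mm, origin at the centre of its underside, -x end to the press's front, z up. At x = +50 mm a black square well (48 mm outside, 36 inside, top at z = 40 mm) around the press nose. At x = -70 mm an orange upright grip 30 (x) x 16 (y) mm, top at z = 60 mm. 0.2 to 0.35 kg. Drawn 50 mm or more to the front it is clear to lift.
- tray: Blue open tray, fixed to the bench, 240 x 125 x 24 mm (x, y, z) outside, walls and floor 4 mm; origin at the centre of its underside, z up. To the left or right of the press. The carrier fits in it lengthwise, either way round.
- spindle: Steel screw under the wheel. Origin on the axis, 166 mm below the hub point. At its lower end the press nose, an aluminium cylinder 22 mm across, lower face 35 mm above this origin; it stands inside the carrier's well at the start, and is clear above the well when the screw is at its stop.
- tester: Orange and black insulation tester, 190 x 110 x 50 mm, loose bystander, origin at the centre of its underside; on the side where the tray is not.
- spool: Spool of solder wire, 52 mm across, 38 mm tall, loose bystander, origin at the centre of its underside.
- battery: Small black and red block battery, 26 x 48 x 17 mm, loose bystander, origin at the centre of its underside.
- contactor: Grey switch block, 45 x 75 x 67 mm, loose bystander, origin at the centre of its underside.
- screwdriver: Yellow-handled screwdriver lying on the bench, loose bystander.
There are look-alikes about, which are no part of the job. Leave any green or pink look-alike of the carrier alone.

How it is judged:
By the outcome, as a careful person would: the job done as asked, in the order asked, and still so for the second after the job is handed in, with the robot touching nothing.
It also fails if it takes over 72 s, if anything falls off the work surface, if the arm or the gripper's body presses on something with over 40 N, if the wrist force passes 120 N, or if a joint passes its speed limit or range.

ROBOT

A 7-joint arm with a two-finger parallel gripper is mounted at the origin on the work surface. World frame = base frame: x ahead of the robot, y to its left, z up, the work surface at z = 0. Lengths are in m, angles in rad, forces in N, time in s.
With the tool pointing down it reaches from about 0.425 to 0.825 m from the base axis. Payload 3.6 kg.
Tool frame: the origin (TCP) lies at the very end of the fingers, on their centre line; the grasp point (between the pads) lies 19 mm behind it; z points along the fingers, y is the line along which they close (so a half turn about z gives the same grasp; the last joint's range is limited). The gripper opens to 93 mm and grips with 3 to 60 N. Pads are 15 mm wide; open, the fingers measure 128 mm over their backs; the gripper's body (75 mm by 188 mm) begins 65 mm behind the grasp point.
Start: joints at [-1.27, 0.615, -0.013, 1.423, 0.008, 1.103, -0.04], TCP at [0.209, 0.616, 0.219] pointing down, gripper open.
Joint ranges: [-3.12, 3.12], [-0.3, 2.06], [-1.34, 1.32], [0.26, 2.42], [-1.36, 4.5], [0.01, 1.98], [-2.84, 2.84]. Speed limits (rad/s): [2.79, 2.79, 3.14, 3.14, 3.14, 3.14, 3.14].

INTERFACE

Orientations are given as a 3x3 rotation matrix whose columns are the frame's x, y, z axes.
In Python, from cell import env, viewer, finder gives the robot as it stands.
- The arm moves only by the tool play_rows, never from a script. Its argument "rows" is a list of rows, each a list of 7 numbers: the turn, a rotation vector about the tool's x, y, z in units of 5 degrees (1.0 is 5 degrees), then the shift along the tool's x, y, z in units of 30 mm (1.0 is 30 mm), then the closure, from -1 (fully open) to 1 (shut), so that 0 is half open. A call has 1 to 10 rows; each row shifts and turns the commanded pose from where the row before left it, along the tool's axes as they then stand; what a row does not reach is not made up. A row lasts 1/10 s, in which the tool goes at most 50 mm and 8.59 degrees, less where a joint would pass 70% of its speed; a pose out of reach is approached as far as the arm can. A call is refused whole if a number of a shift passes 1 or a number of a turn 1, either way. A call with a gripper value outside its range is refused whole. The fingers move at their own pace and stop on an object; "force" is the grip in N (left out, the last holds). Time passes only in rows, so rows that do not move let the fingers close. It gives the time, the measured TCP pose, the force, the opening and the grip force at its end, in the units of the state.
- env.get_state(): the state, without advancing time (a new reading comes with each control period).
- viewer.camera(name): name is "scene" or "top" or "wrist"; returns a dict with "img" (480x640x3 uint8, red, green, blue), "fx", "fy", "cx", "cy" (pixels), "eye" and "rotation" of the camera in the world. Camera axes: x right, y up, looking along -z (the intrinsics and any distortion apply to the point x, -y, -z); pixel columns grow to the right and rows downward; lengths in m; the calibration is good to about 2 mm. The wrist camera is an equidistant fisheye: a pixel r from the principal point sees the ray r / f radians off the axis. A picture is of the moment at which its call begins. There is no depth.
- env.finish_job(): hands the job in; it is judged then, once.
Trained networks look in a picture, given as the dict that the camera call returned (one of the last four; its "shot" number tells which), for a name from the list of things; names that differ only in an ending like _2 or _b are one class to them, and where a whole thing is asked for, a point or a joint stands for the part that bears it (a point fixed in the world has none). Each returns a list of dicts, best first, with "score" (0 to 1); they miss things now and then, are a little off and sometimes report something else, mostly with a low value. They report only what shows in the picture. A call takes as long as a camera call. They do not tell look-alikes from the thing itself.
- finder.regions_of(picture, name): "mask" (480x640 bool, what is visible of it) and "extent" ([left, top, width, height] in pixels, round what is visible of it).
The state is a dict: "t": time; "q": joint angles; "joint_vel": joint speeds; "joint_torque": joint torques, N m; "position": TCP position; "tcp_rot": TCP orientation; "wrist_force": force on the tool from outside, world axes, zero at the start; "torque": the same for the moment, N m; "grip_width": opening from 0.0 (shut) to 1.0 (fully open); "grasp_force": force on a finger pad.
Only numpy, scipy, OpenCV 4.12 (cv2) and the standard library are available. Lean on these libraries where they do the work, as an engineer would, in place of code of your own. Each camera call takes 0.05 s, during which the arm holds its last target. There are 200 camera calls.

## Working session

There is one attempt and no reset: what is moved stays moved. The work goes in short steps, Python scripts to look and compute and a tool call to move; the robot and the scene stay as the last step left them, time stands still between calls to the robot, and variables do not carry over. Pictures are saved under pics/ and viewed, at most 13 in all, crops included, and the job is handed in when it is done.

Besides the shell and the picture viewer there is one more tool, called after "Request:" as name([rows], argument=value, ...), one row to a line, values as JSON. play_rows: Moves the arm, as the interface text tells. Its arguments: {"type":"object","properties":{"rows":{"type":"array","items":{"type":"array","items":{"type":"number"}}},"force":{"type":"number"}},"required":["rows"]}

```bash
ls; mkdir -p pics
cat > h.py <<'E'
import numpy as np, cv2
from cell import env, viewer, finder
def save(p,name,crop=None,scale=1):
    im=p["img"][:,:,::-1]
    if crop: x,y,w,h=crop; im=im[y:y+h,x:x+w]
    if scale!=1: im=cv2.resize(im,None,fx=scale,fy=scale,interpolation=cv2.INTER_CUBIC)
    cv2.imwrite("pics/"+name,im)
def ray(p,u,v,fish=False):
    a=(u-p["cx"])/p["fx"]; b=(v-p["cy"])/p["fy"]
    if fish:
        r=np.hypot(a,b); s=np.sin(r)/max(r,1e-9); d=np.array([a*s,-b*s,-np.cos(r)])
    else: d=np.array([a,-b,-1.])
    d=np.array(p["rotation"])@d; return np.array(p["eye"]),d/np.linalg.norm(d)
def onz(p,u,v,z,fish=False):
    e,d=ray(p,u,v,fish); return e+d*(z-e[2])/d[2]
def tri(*rs):
    A=0;b=0
    for e,d in rs:
        M=np.eye(3)-np.outer(d,d); A=A+M; b=b+M@e
    x=np.linalg.solve(A,b); return x,[float(np.linalg.norm(np.cross(x-e,d))) for e,d in rs]
def proj(p,X,fish=False):
    c=np.array(p["rotation"]).T@(np.array(X)-p["eye"]); a=np.array([c[0],-c[1]])/1.; z=-c[2]
    if fish:
        n=np.hypot(*a); a=a/max(n,1e-9)*np.arctan2(n,z)
    else: a=a/z
    return np.array([a[0]*p["fx"]+p["cx"],a[1]*p["fy"]+p["cy"]])
E
python3 - <<'E'
from h import *
np.set_printoptions(precision=3,suppress=True)
for c in("scene","top","wrist"):
    p=viewer.camera(c); save(p,c+"0.png"); print(c,p["eye"],p["rotation"],p["fx"],p["cx"],p["cy"])
    for n in("hub","handle","press","carrier","tray","tester","spool","contactor","battery"):
        for r in finder.regions_of(p,n)[:3]:
            m=r["mask"]; ys,xs=np.nonzero(m); print(n,round(r["score"],2),r["extent"],xs.mean().round(1) if len(xs) else 0,ys.mean().round(1) if len(xs) else 0)
s=env.get_state(); print(s)
E
```

```text
pics
scene [ 1.054 -0.536  0.751] [[ 0.699 -0.455  0.552]
 [ 0.715  0.42  -0.559]
 [ 0.022  0.785  0.619]] 434.82098537476264 309.8550010350362 237.4689319866128
hub 0.72 [329.8, 236.3, 43.5, 30.7] 351.2 252.7
handle 0.64 [339.8, 251.8, 8.1, 11.3] 343.6 258.1
handle 0.35 [348.8, 196.5, 80.4, 52.4] 387.4 224.4
press 0.82 [289.0, 259.9, 106.2, 89.7] 349.8 306.2
press 0.25 [328.5, 234.7, 45.9, 66.8] 350.3 256.6
carrier 0.94 [265.9, 202.2, 50.8, 46.5] 290.8 227.6
carrier 0.87 [199.2, 237.0, 27.7, 59.7] 210.5 267.9
carrier 0.74 [349.5, 196.1, 78.6, 53.9] 387.7 224.4
tray 0.79 [119.5, 308.6, 131.5, 110.9] 185.9 363.2
tester 0.95 [349.9, 197.5, 77.8, 53.5] 387.5 224.5
spool 0.94 [429.8, 262.1, 25.9, 25.1] 440.9 273.1
contactor 0.76 [207.1, 412.9, 50.5, 63.6] 232.1 444.7
battery 0.9 [277.0, 394.1, 20.4, 23.4] 286.2 405.6
top [0.314 0.004 1.564] [[-0.006  0.992 -0.128]
 [-1.    -0.007 -0.009]
 [-0.01   0.128  0.992]] 599.0297939638513 321.3624919752318 232.46744441086676
hub 0.86 [301.6, 153.0, 40.5, 39.9] 322.2 173.3
handle 0.53 [338.2, 160.0, 6.1, 12.1] 339.1 165.2
press 0.77 [281.9, 137.5,
[... 536 characters left out ...]
wrist [0.147 0.636 0.384] [[ 0.321 -0.92  -0.224]
 [ 0.947  0.312  0.076]
 [ 0.    -0.237  0.972]] 371.64829954431775 316.22204005679055 237.9422584726771
{'t': 1.5, 'q': array([-1.271,  0.615, -0.013,  1.423,  0.008,  1.103, -0.04 ]), 'joint_vel': array([-0.001, -0.   , -0.002, -0.001, -0.   , -0.001,  0.002]), 'joint_torque': array([ -0.001, -45.881,   0.209, -16.603,  -0.061,   0.013,   0.   ]), 'position': array([0.209, 0.616, 0.219]), 'tcp_rot': array([[-0.947,  0.321, -0.   ],
       [ 0.321,  0.947, -0.   ],
       [ 0.   , -0.   , -1.   ]]), 'wrist_force': array([ 1.013, -0.808,  0.921]), 'torque': array([-0.032, -0.063, -0.033]), 'grasp_force': 0.0, 'grip_width': 0.9997505645385574}
```

View pics/top0.png

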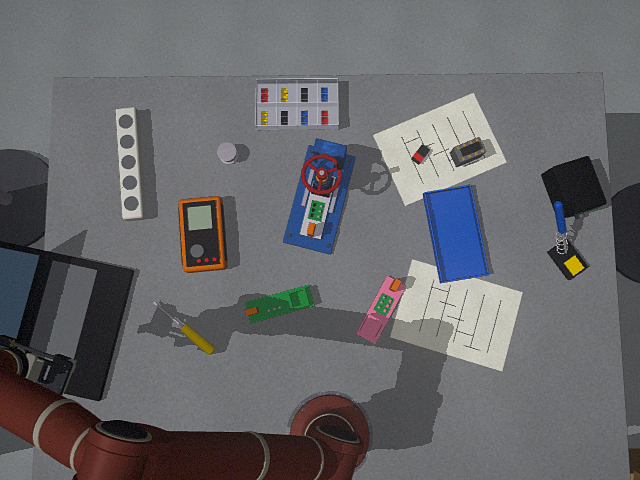

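View pics/scene0.png

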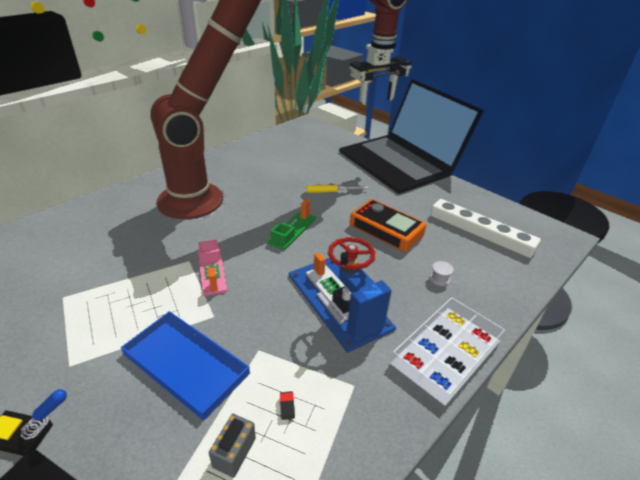

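The real carrier is white with an orange grip under the press (top: grip ~(311,229)); look-alikes are green (280,303) and pink (380,308). Wheel at (322,174), tray at (455,234).

Run:
```python
from h import *
np.set_printoptions(precision=4,suppress=True)
a=viewer.camera("top"); b=viewer.camera("scene")
save(a,"c1.png",(270,125,100,135),4)
save(b,"c2.png",(280,225,120,130),4)
x,e=tri(ray(a,322,174),ray(b,351.2,252.5)); print("hub",x,e)
hz=x[2]
for u,v in((339.1,165.2),): print("handle?",onz(a,u,v,hz+.02),tri(ray(a,u,v),ray(b,343.6,258)))
for u,v in((425,193),(471,185),(489,273),(442,282)): print("tray",onz(a,u,v,.024))
```

```text
hub [0.633  0.0139 0.1736] [0.0005595199858478987, 0.0005595199858477245]
handle? [ 0.6495 -0.026   0.1936] (array([ 0.6486, -0.0271,  0.1929]), [0.0015649731355589244, 0.001564973135558997])
tray [ 0.6149 -0.253   0.024 ]
tray [ 0.6351 -0.3736  0.024 ]
tray [ 0.4051 -0.4108  0.024 ]
tray [ 0.3829 -0.2899  0.024 ]
```

```bash
python3 -c "
import cv2,numpy as np
a=cv2.imread('pics/c1.png');b=cv2.imread('pics/c2.png')
b=cv2.resize(b,(390,422));h=max(len(a),len(b));o=np.zeros((h,a.shape[1]+b.shape[1],3),'uint8');o[:len(a),:a.shape[1]]=a;o[:len(b),a.shape[1]:]=b;cv2.imwrite('pics/cc.png',o);print(o.shape)"
```

```text
(540, 790, 3)
```

View pics/cc.png

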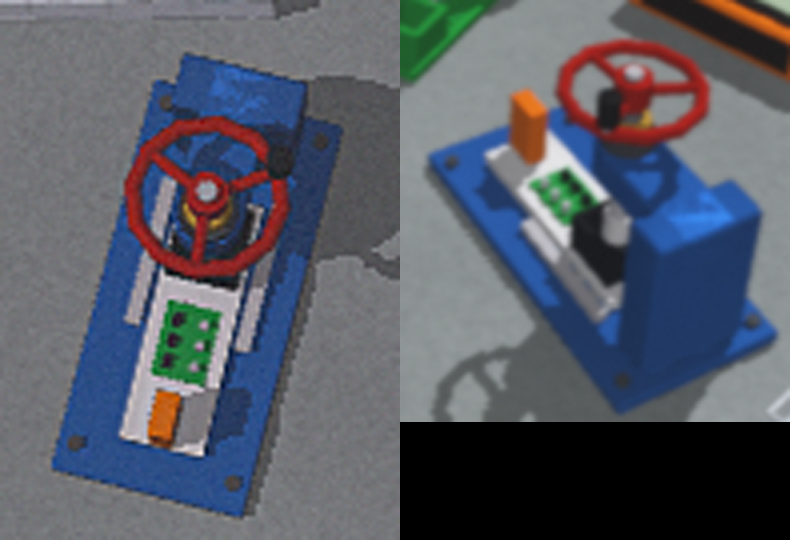

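The real carrier sits on the press (white plate, orange grip in crop at (165,418)). The black handle is on the far-right of the rim (crop (280,155)), the spoke running to it. I write a planner and approach.

```bash
cat >> h.py <<'E'
def plan(p,phi,wps,c,dec=2):
    """p,phi(deg, azimuth of tool y) start; wps=[(pos,phi,n,[c])]; tool down. prints rows in calls of 10"""
    p=np.array(p,float); rows=[]
    for w in wps:
        t,f,n=np.array(w[0],float),w[1],w[2]; cc=w[3] if len(w)>3 else c
        for i in range(n):
            k=n-i; d=(t-p)/k; df=(f-phi)/k
            a=np.radians(phi); y=np.array([np.cos(a),np.sin(a),0]); x=np.array([-np.sin(a),np.cos(a),0])
            u=np.round(np.array([d@x,d@y,-d[2]])/.03,dec)+0.; r=round(-df/5,dec)+0.
            if abs(u).max()>1 or abs(r)>1: print("TOO BIG",u,r)
            rows.append([0,0,float(r)]+[float(q) for q in u]+[cc]); p=p+.03*(u[0]*x+u[1]*y)-[0,0,.03*u[2]]; phi-=5*r
    for i in range(0,len(rows),10): print(str(rows[i:i+10]).replace(" ",""))
    print("end",p.round(4),phi)
E
python3 - <<'E'
from h import *
np.set_printoptions(precision=4,suppress=True)
s=env.get_state(); R=s["tcp_rot"]; phi=np.degrees(np.arctan2(R[1,1],R[0,1])); print(phi,s["t"])
P=s["position"]; plan(P,phi,[(P+[0.02,-.01,.085],phi-10,3),([.655,-.02,.31],-75,28)],-0.2)
import pickle
T=dict(eye=np.array([.314,.004,1.564]))
p=viewer.camera("top")
c=[onz(p,270+x/4,125+y/4,.012)[:2] for x,y in((55,468),(243,517),(340,128),(155,80))]
c=np.array(c); print(c); d=(c[2]+c[3]-c[0]-c[1])/2; print("press yaw",np.degrees(np.arctan2(d[1],d[0])),np.linalg.norm(d), (c[0]-c[1]))
e=d/np.linalg.norm(d); print("axis",(c[0]+c[1])/2+e*.165,(c[2]+c[3])/2-e*.105)
g=onz(p,270+168/4,125+402/4,.072); print("grip",g)
E
```

```text
71.27966829012576 1.6
[[0,0,0.67,-0.25,-0.03,-0.94,-0.2],[0,0,0.67,-0.25,-0.02,-0.95,-0.2],[0,0,0.66,-0.24,-0.01,-0.94,-0.2],[0,0,0.97,-0.8,-0.41,-0.01,-0.2],[0,0,0.97,-0.83,-0.34,-0.01,-0.2],[0,0,0.97,-0.86,-0.27,-0.01,-0.2],[0,0,0.97,-0.88,-0.19,-0.01,-0.2],[0,0,0.97,-0.89,-0.12,-0.01,-0.2],[0,0,0.97,-0.9,-0.04,-0.01,-0.2],[0,0,0.97,-0.9,0.03,-0.01,-0.2]]
[[0,0,0.97,-0.9,0.11,-0.01,-0.2],[0,0,0.97,-0.88,0.18,-0.01,-0.2],[0,0,0.98,-0.86,0.26,-0.01,-0.2],[0,0,0.97,-0.84,0.33,-0.01,-0.2],[0,0,0.98,-0.81,0.4,-0.01,-0.2],[0,0,0.97,-0.77,0.47,-0.01,-0.2],[0,0,0.98,-0.73,0.53,-0.01,-0.2],[0,0,0.97,-0.68,0.59,-0.01,-0.2],[0,0,0.98,-0.63,0.65,-0.01,-0.2],[0,0,0.97,-0.57,0.7,0.0,-0.2]]
[[0,0,0.98,-0.51,0.75,-0.01,-0.2],[0,0,0.97,-0.44,0.79,0.0,-0.2],[0,0,0.98,-0.37,0.82,-0.01,-0.2],[0,0,0.97,-0.3,0.85,0.0,-0.2],[0,0,0.98,-0.23,0.87,-0.01,-0.2],[0,0,0.97,-0.16,0.89,0.0,-0.2],[0,0,0.98,-0.08,0.9,-0.01,-0.2],[0,0,0.97,0.0,0.9,0.0,-0.2],[0,0,0.98,0.07,0.9,-0.01,-0.2],[0,0,0.97,0.15,0.89,0.0,-0.2]]
[[0,0,0.98,0.22,0.87,-0.01,-0.2]]
end [ 0.655  -0.0201  0.3101] -75.02033170987424
[[ 0.4903  0.1165]
 [ 0.4573 -0.0059]
 [ 0.7159 -0.0724]
 [ 0.7497  0.0503]]
press yaw -14.362229939903054 0.26736158208714944 [0.0329 0.1223]
axis [0.6336 0.0144] [0.6311 0.015 ]
grip [0.5247 0.0411 0.072 ]
```

Request:
play_rows([
  [0,0,0.67,-0.25,-0.03,-0.94,-0.2],
  [0,0,0.67,-0.25,-0.02,-0.95,-0.2],
  [0,0,0.66,-0.24,-0.01,-0.94,-0.2],
  [0,0,0.97,-0.8,-0.41,-0.01,-0.2],
  [0,0,0.97,-0.83,-0.34,-0.01,-0.2],
  [0,0,0.97,-0.86,-0.27,-0.01,-0.2],
  [0,0,0.97,-0.88,-0.19,-0.01,-0.2],
  [0,0,0.97,-0.89,-0.12,-0.01,-0.2],
  [0,0,0.97,-0.9,-0.04,-0.01,-0.2],
  [0,0,0.97,-0.9,0.03,-0.01,-0.2],
])

```text
t: 2.65
position: [0.3354, 0.4485, 0.3058]
tcp_rot: [[-0.456, 0.89, 0.0], [0.89, 0.456, 0.0], [0.0, 0.0, -1.0]]
wrist_force: [0.0, 0.3, 0.2]
grip_width: 0.6
grasp_force: 0.0
```

Request:
play_rows([
  [0,0,0.97,-0.9,0.11,-0.01,-0.2],
  [0,0,0.97,-0.88,0.18,-0.01,-0.2],
  [0,0,0.98,-0.86,0.26,-0.01,-0.2],
  [0,0,0.97,-0.84,0.33,-0.01,-0.2],
  [0,0,0.98,-0.81,0.4,-0.01,-0.2],
  [0,0,0.97,-0.77,0.47,-0.01,-0.2],
  [0,0,0.98,-0.73,0.53,-0.01,-0.2],
  [0,0,0.97,-0.68,0.59,-0.01,-0.2],
  [0,0,0.98,-0.63,0.65,-0.01,-0.2],
  [0,0,0.97,-0.57,0.7,0.0,-0.2],
])

```text
t: 3.65
position: [0.4881, 0.2237, 0.3084]
tcp_rot: [[0.371, 0.929, 0.0], [0.929, -0.371, 0.0], [0.0, 0.0, -1.0]]
wrist_force: [0.0, -0.6, 0.4]
grip_width: 0.598
grasp_force: 0.0
```

Request:
play_rows([
  [0,0,0.98,-0.51,0.75,-0.01,-0.2],
  [0,0,0.97,-0.44,0.79,0.0,-0.2],
  [0,0,0.98,-0.37,0.82,-0.01,-0.2],
  [0,0,0.97,-0.3,0.85,0.0,-0.2],
  [0,0,0.98,-0.23,0.87,-0.01,-0.2],
  [0,0,0.97,-0.16,0.89,0.0,-0.2],
])

```text
t: 4.25
position: [0.5797, 0.0897, 0.3093]
tcp_rot: [[0.777, 0.629, 0.0], [0.629, -0.777, -0.0], [0.0, 0.0, -1.0]]
wrist_force: [0.6, -0.6, -0.8]
grip_width: 0.599
grasp_force: 0.0
```

Run:
```python
from h import *
import pickle
s=env.get_state(); R=s["tcp_rot"]; print(s["t"],s["position"],np.degrees(np.arctan2(R[1,1],R[0,1])),s["q"],s["wrist_force"])
p=viewer.camera("wrist"); save(p,"w1.png"); pickle.dump(p,open("w1.pkl","wb"))
for n in("hub","handle","carrier"):
    for r in finder.regions_of(p,n)[:3]:
        ys,xs=np.nonzero(r["mask"]); print(n,round(r["score"],2),r["extent"],xs.mean().round(1),ys.mean().round(1))
for X in([.633,.014,.1736],[.6495,-.026,.193],[.5247,.0411,.072]): print(proj(p,X,True))
```

```text
4.25 [0.57967915 0.08971358 0.3092795 ] -50.98786486190559 [-0.56600531  0.49419454  0.61866801  1.48336181 -0.29332104  1.25754203
 -0.80329826] [ 0.6318507  -0.6384295  -0.76153641]
handle 0.91 [461.4, 244.7, 26.3, 25.6] 475.4 256.5
carrier 0.81 [293.8, 174.6, 112.2, 110.6] 342.2 237.7
carrier 0.55 [351.3, 390.1, 15.7, 4.8] 360.6 390.4
[423.79199387 235.77069437]
[474.91128206 255.47609759]
[318.75610766 272.2093026 ]
```

View pics/w1.png

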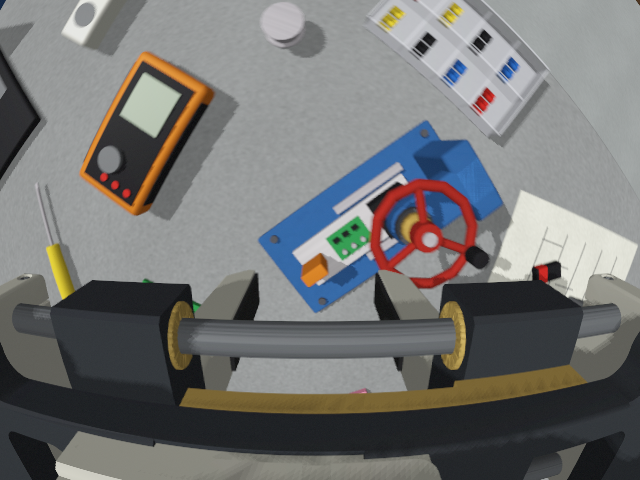

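Wrist view: handle at (476,256), hub ~(424,236), carrier grip (315,268); all match predictions within ~1 px. Continue to hover.

Run:
```python
from h import *
s=env.get_state(); R=s["tcp_rot"]; phi=np.degrees(np.arctan2(R[1,1],R[0,1]))
plan(s["position"],phi,[([.650,-.027,.25],-75,6)],0.2)
```

```text
[[0,0,0.81,-0.11,0.76,0.33,0.2],[0,0,0.81,-0.05,0.76,0.33,0.2],[0,0,0.81,0.0,0.76,0.33,0.2],[0,0,0.81,0.05,0.76,0.33,0.2],[0,0,0.8,0.11,0.76,0.32,0.2],[0,0,0.81,0.16,0.74,0.33,0.2]]
end [ 0.6501 -0.0269  0.2499] -75.01470062789991
```

Request:
play_rows([
  [0,0,0.81,-0.11,0.76,0.33,0.2],
  [0,0,0.81,-0.05,0.76,0.33,0.2],
  [0,0,0.81,0.0,0.76,0.33,0.2],
  [0,0,0.81,0.05,0.76,0.33,0.2],
  [0,0,0.8,0.11,0.76,0.32,0.2],
  [0,0,0.81,0.16,0.74,0.33,0.2],
  [0,0,0,0,0,0,0.2],
  [0,0,0,0,0,0,0.2],
])

```text
t: 5.25
position: [0.65, -0.0242, 0.2499]
tcp_rot: [[0.965, 0.263, -0.001], [0.263, -0.965, 0.002], [-0.001, -0.002, -1.0]]
wrist_force: [-0.1, 0.7, -0.1]
grip_width: 0.401
grasp_force: 0.0
```

Run:
```python
from h import *
import pickle
np.set_printoptions(precision=4,suppress=True)
s=env.get_state(); R=s["tcp_rot"]; print(s["t"],s["position"],np.degrees(np.arctan2(R[1,1],R[0,1])),s["q"],s["wrist_force"])
p=viewer.camera("wrist"); save(p,"w2.png"); pickle.dump(p,open("w2.pkl","wb"))
w1=pickle.load(open("w1.pkl","rb"))
for n in("hub","handle"):
    for r in finder.regions_of(p,n)[:3]:
        ys,xs=np.nonzero(r["mask"]); print(n,round(r["score"],2),r["extent"],xs.mean().round(1),ys.mean().round(1))
        if n=="handle": print(tri(ray(w1,475.4,256.5,True),ray(p,xs.mean(),ys.mean(),True)))
for X in([.633,.014,.1736],[.6495,-.026,.193],s["position"]-[0,0,.057]): print(proj(p,X,True))
# red rim fit
for q,z in((w1,0),(p,0)):
    hsv=cv2.cvtColor(q["img"],cv2.COLOR_RGB2HSV); m=((hsv[...,0]<6)|(hsv[...,0]>172))&(hsv[...,1]>170)&(hsv[...,2]>60)
    cu,cv=proj(q,[.633,.014,.1736],True)
    V,U=np.nonzero(m); k=np.hypot(U-cu,V-cv)<120; U,V=U[k],V[k]
    for h in (.1716,.1736,.1756):
        X=np.array([onz(q,u,v,h,True)[:2] for u,v in zip(U,V)])
        # outer edge of the rim: convex hull circle radius ~50
        hull=cv2.convexHull(X.astype(np.float32))[:,0]; 
        A=np.c_[2*hull,np.ones(len(hull))]; c=np.linalg.lstsq(A,(hull**2).sum(1),rcond=None)[0]; print(h,c[:2],np.sqrt(c[2]+c[:2]@c[:2]),len(U))
```

```text
5.25 [ 0.65   -0.0242  0.2499] -74.74609651762697 [-0.359   0.6684  0.6861  1.3886 -0.43    1.2367 -0.9425] [-0.1432  0.7003 -0.0844]
hub 0.86 [188.7, 183.2, 147.4, 135.3] 263.9 241.2
hub 0.47 [486.0, 279.9, 75.1, 70.5] 543.1 294.6
handle 0.56 [308.7, 237.1, 27.4, 37.1] 321.7 257.6
(array([ 0.6492, -0.0281,  0.1912]), [0.0001381702503218335, 0.00013817025032185386])
[255.6058 256.0754]
[318.5177 256.8776]
[315.9344 255.3437]
0.1716 [ 0.6435 -0.0214] 0.07660680938344606 3706
0.1736 [ 0.6434 -0.0204] 0.07610089647726101 3706
0.1756 [ 0.6433 -0.0194] 0.07559498701424222 3706
0.1716 [0.6337 0.0141] 0.04879668537615131 5346
0.1736 [0.6344 0.0139] 0.04839574375689993 5346
0.1756 [0.635  0.0137] 0.047994831505519704 5346
```

View pics/w2.png

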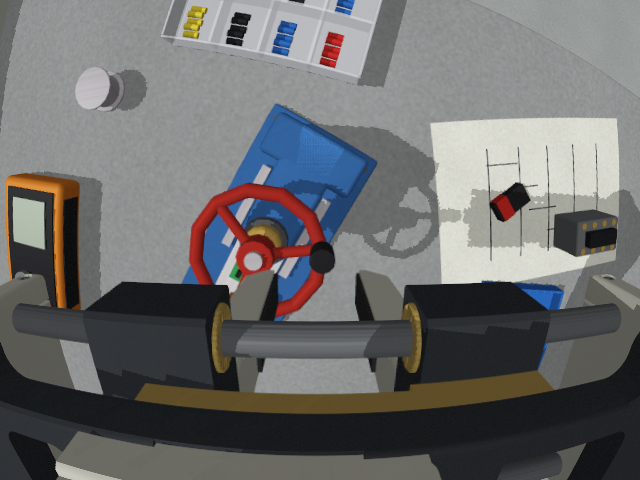

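Handle at (321,257), hub nut at (253,261), spoke between them; triangulated handle (0.649,-0.028,0.191), hub (0.634,0.014,0.173): 45 mm apart, consistent. Descend radially aligned, with narrow opening.

Run:
```python
from h import *
s=env.get_state()
plan(s["position"],-74.75,[([.6493,-.0279,.235],-74.75,2),([.6493,-.0279,.1850],-74.75,5)],0.4)
```

```text
[[0,0,0.0,-0.04,0.07,0.26,0.4],[0,0,0.0,-0.03,0.06,0.27,0.4],[0,0,0.0,0.0,0.0,0.33,0.4],[0,0,0.0,0.0,0.0,0.33,0.4],[0,0,0.0,0.0,0.0,0.33,0.4],[0,0,0.0,0.0,0.0,0.34,0.4],[0,0,0.0,0.0,0.0,0.33,0.4]]
end [ 0.6493 -0.0278  0.1851] -74.75
```

Request:
play_rows([
  [0,0,0,-0.04,0.07,0.26,0.4],
  [0,0,0,-0.03,0.06,0.27,0.4],
  [0,0,0,0,0,0.33,0.4],
  [0,0,0,0,0,0.33,0.4],
  [0,0,0,0,0,0.33,0.4],
  [0,0,0,0,0,0.34,0.4],
  [0,0,0,0,0,0.33,0.4],
  [0,0,0,0,0,0,0.4],
], force=4)

```text
t: 6.2
position: [0.6483, -0.0296, 0.1824]
tcp_rot: [[0.965, 0.261, -0.004], [0.261, -0.965, 0.0], [-0.003, -0.001, -1.0]]
wrist_force: [-0.1, -0.7, 0.1]
grip_width: 0.301
grasp_force: 0.0
```

Run:
```python
from h import *
p=viewer.camera("wrist"); save(p,"w3.png",(200,150,240,180),3); s=env.get_state(); print(s["t"],s["position"],s["wrist_force"],s["torque"])
```

```text
6.25 [ 0.64885394 -0.02980361  0.18345342] [ 0.90097264 -0.67405658  0.31753191] [-0.01664562  0.19443685  0.05073317]
```

View pics/w3.png

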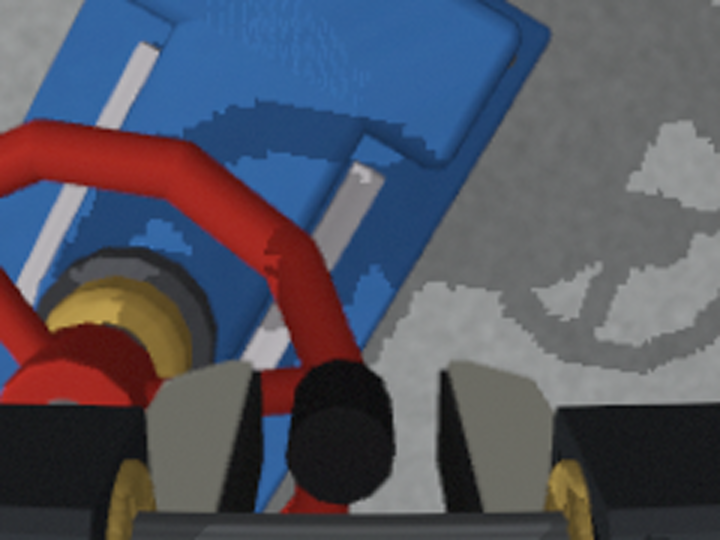

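Handle sits between the fingers (top at (342,460) in crop, fingers' middle ~(350)), about 1 mm off-centre toward hub. Nudge and close.

Request:
play_rows([
  [0,0,0,0,-0.04,0,0.4],
  [0,0,0,0,0,0,0.7],
  [0,0,0,0,0,0,1],
  [0,0,0,0,0,0,1],
  [0,0,0,0,0,0,1],
  [0,0,0,0,0,0,1],
], force=6)

```text
t: 6.85
position: [0.6491, -0.0281, 0.1849]
tcp_rot: [[0.965, 0.262, 0.0], [0.262, -0.965, 0.001], [0.001, -0.001, -1.0]]
wrist_force: [-1.4, 1.9, 3.3]
grip_width: 0.161
grasp_force: 6.0
```

Run:
```python
from h import *
s=env.get_state(); print(s["t"],s["position"],s["wrist_force"],s["torque"],s["q"],s["joint_vel"]); R=s["tcp_rot"]; print(np.degrees(np.arctan2(R[1,1],R[0,1])))
# circle rows, constant orientation; start angle -70.5 about (0.634,.0141)
th=np.radians(-70.5); c=np.array([.634,.0141]); P=lambda k:np.r_[c+.045*np.array([np.cos(th+k),np.sin(th+k)]),.183+.012*k/2/np.pi]
st=10
plan(P(0),-74.75,[(P(np.radians(st*(i+1))),-74.75,1) for i in range(36)],1)
```

```text
6.85 [ 0.64911272 -0.02807638  0.18487698] [-1.41799443  1.85498417  3.33311229] [ 0.43216057  0.27532532 -0.01018956] [-0.34514598  0.72138029  0.65718184  1.48188154 -0.471243    1.09947227
 -0.89885475] [-0.00106795 -0.00289239 -0.00038487  0.00024659  0.00087447 -0.00018806
  0.00091907]
-74.83447658897893
[[0,0,0.0,0.26,-0.04,-0.01,1],[0,0,0.0,0.24,-0.09,-0.01,1],[0,0,0.0,0.23,-0.13,-0.01,1],[0,0,0.0,0.21,-0.16,-0.01,1],[0,0,0.0,0.17,-0.2,-0.02,1],[0,0,0.0,0.13,-0.22,-0.01,1],[0,0,0.0,0.09,-0.25,-0.01,1],[0,0,0.0,0.05,-0.26,-0.01,1],[0,0,0.0,0.0,-0.26,-0.01,1],[0,0,0.0,-0.04,-0.26,-0.01,1]]
[[0,0,0.0,-0.08,-0.24,-0.01,1],[0,0,0.0,-0.13,-0.23,-0.01,1],[0,0,0.0,-0.17,-0.2,-0.01,1],[0,0,0.0,-0.19,-0.17,-0.02,1],[0,0,0.0,-0.23,-0.14,-0.01,1],[0,0,0.0,-0.24,-0.09,-0.01,1],[0,0,0.0,-0.26,-0.05,-0.01,1],[0,0,0.0,-0.26,0.0,-0.01,1],[0,0,0.0,-0.26,0.04,-0.01,1],[0,0,0.0,-0.25,0.09,-0.01,1]]
[[0,0,0.0,-0.23,0.12,-0.01,1],[0,0,0.0,-0.2,0.17,-0.01,1],[0,0,0.0,-0.17,0.2,-0.02,1],[0,0,0.0,-0.13,0.22,-0.01,1],[0,0,0.0,-0.09,0.25,-0.01,1],[0,0,0.0,-0.05,0.25,-0.01,1],[0,0,0.0,-0.01,0.27,-0.01,1],[0,0,0.0,0.04,0.25,-0.01,1],[0,0,0.0,0.09,0.25,-0.01,1],[0,0,0.0,0.13,0.23,-0.01,1]]
[[0,0,0.0,0.16,0.2,-0.01,1],[0,0,0.0,0.2,0.17,-0.02,1],[0,0,0.0,0.23,0.14,-0.01,1],[0,0,0.0,0.24,0.09,-0.01,1],[0,0,0.0,0.26,0.05,-0.01,1],[0,0,0.0,0.26,0.0,-0.01,1]]
end [ 0.649  -0.0283  0.195 ] -74.75
```

Request:
play_rows([
  [0,0,0,0.26,-0.04,-0.02,1],
  [0,0,0,0.24,-0.09,-0.01,1],
  [0,0,0,0.23,-0.13,-0.01,1],
  [0,0,0,0.21,-0.16,-0.01,1],
])

```text
t: 7.25
position: [0.6711, -0.0106, 0.1859]
tcp_rot: [[0.966, 0.26, -0.005], [0.26, -0.966, -0.002], [-0.006, 0.0, -1.0]]
wrist_force: [-6.2, -0.7, 4.6]
grip_width: 0.155
grasp_force: 6.0
```

Request:
play_rows([
  [0,0,0,0,0,0,1],
  [0,0,0,0,0,0,1],
])

```text
t: 7.45
position: [0.6721, -0.009, 0.186]
tcp_rot: [[0.965, 0.261, -0.003], [0.261, -0.965, 0.0], [-0.003, -0.001, -1.0]]
wrist_force: [-4.8, 1.5, 5.0]
grip_width: 0.158
grasp_force: 6.0
```

Request:
play_rows([
  [0,0,0,-0.015,-0.015,-0.03,1],
  [0,0,0,0.17,-0.2,-0.015,1],
  [0,0,0,0.13,-0.22,-0.01,1],
  [0,0,0,0.09,-0.25,-0.01,1],
  [0,0,0,0.05,-0.26,-0.01,1],
  [0,0,0,0,0,0,1],
  [0,0,0,0,0,0,1],
])

```text
t: 8.15
position: [0.6775, 0.0228, 0.1878]
tcp_rot: [[0.965, 0.262, -0.001], [0.262, -0.965, 0.001], [-0.001, -0.002, -1.0]]
wrist_force: [-4.1, -0.9, -1.6]
grip_width: 0.159
grasp_force: 6.0
```

Request:
play_rows([
  [0,0,0,-0.025,-0.007,0.01,1],
  [0,0,0,0,-0.26,-0.01,1],
  [0,0,0,-0.04,-0.26,-0.01,1],
  [0,0,0,-0.08,-0.24,-0.01,1],
  [0,0,0,-0.13,-0.23,-0.01,1],
  [0,0,0,-0.17,-0.2,-0.01,1],
  [0,0,0,-0.19,-0.17,-0.015,1],
  [0,0,0,0,0,0,1],
  [0,0,0,0,0,0,1],
])

```text
t: 9.05
position: [0.6476, 0.0569, 0.1899]
tcp_rot: [[0.965, 0.261, -0.002], [0.261, -0.965, 0.002], [-0.002, -0.002, -1.0]]
wrist_force: [-2.0, -2.9, -2.4]
grip_width: 0.157
grasp_force: 6.0
```

Request:
play_rows([
  [0,0,0,-0.007,0.02,0.01,1],
  [0,0,0,-0.23,-0.14,-0.01,1],
  [0,0,0,-0.24,-0.09,-0.01,1],
  [0,0,0,-0.26,-0.05,-0.01,1],
  [0,0,0,-0.26,0,-0.01,1],
  [0,0,0,-0.26,0.04,-0.01,1],
  [0,0,0,-0.25,0.09,-0.01,1],
  [0,0,0,-0.23,0.12,-0.01,1],
  [0,0,0,0,0,0,1],
  [0,0,0,0,0,0,1],
])

```text
t: 10.05
position: [0.5974, 0.0417, 0.192]
tcp_rot: [[0.966, 0.26, -0.002], [0.26, -0.966, -0.001], [-0.002, 0.0, -1.0]]
wrist_force: [0.9, -0.0, 1.6]
grip_width: 0.156
grasp_force: 6.0
```

Request:
play_rows([
  [0,0,0,-0.2,0.17,-0.015,1],
  [0,0,0,-0.17,0.2,-0.015,1],
  [0,0,0,-0.13,0.22,-0.01,1],
  [0,0,0,-0.09,0.25,-0.01,1],
  [0,0,0,-0.05,0.25,-0.01,1],
  [0,0,0,-0.01,0.27,-0.01,1],
  [0,0,0,0.04,0.25,-0.01,1],
  [0,0,0,0.09,0.25,-0.01,1],
  [0,0,0,0,0,0,1],
  [0,0,0,0,0,0,1],
])

```text
t: 11.05
position: [0.598, -0.0146, 0.1945]
tcp_rot: [[0.965, 0.261, 0.0], [0.261, -0.965, 0.002], [0.001, -0.002, -1.0]]
wrist_force: [3.1, 4.1, 1.5]
grip_width: 0.161
grasp_force: 6.0
```

Run:
```python
from h import *
s=env.get_state(); print(s["q"],s["position"],s["wrist_force"],s["torque"])
import numpy as np
X=np.array([[.6491,-.0281],[.6721,-.009],[.6775,.0228],[.6476,.0569],[.5974,.0417],s["position"][:2]])
A=np.c_[2*X,np.ones(len(X))]; c=np.linalg.lstsq(A,(X**2).sum(1),rcond=None)[0]; print(c[:2],np.sqrt(c[2]+c[:2]@c[:2]))
from scipy.optimize import least_squares as ls
f=ls(lambda c:np.hypot(*(X-c).T)-.045,[.633,.014]); print(f.x,f.fun); d=X-f.x; print(np.degrees(np.arctan2(d[:,1],d[:,0])))
```

```text
[-0.41124666  0.6357955   0.67886419  1.62717563 -0.44961063  1.04013022
 -0.90233839] [ 0.59801706 -0.01458655  0.19454403] [3.09136292 4.07069783 1.46404214] [ 0.84677711 -0.67965744 -0.01459185]
[0.63312114 0.01406046] 0.045217222242218844
[0.63318472 0.01404214] [4.72705863e-05 2.25432457e-04 1.72385742e-04 2.17211458e-04
 2.27236079e-04 3.47173807e-04]
[ -69.31059551  -30.63021627   11.1790886    71.40958106  142.29971511
 -140.85223497]
```

Request:
play_rows([
  [0,0,0,0.015,-0.007,-0.01,1],
  [0,0,0,0.13,0.23,-0.015,1],
  [0,0,0,0.16,0.2,-0.01,1],
  [0,0,0,0.2,0.17,-0.015,1],
  [0,0,0,0.23,0.14,-0.01,1],
  [0,0,0,0.24,0.09,-0.01,1],
  [0,0,0,0.26,0.05,-0.01,1],
  [0,0,0,0.26,0,-0.01,1],
  [0,0,0,0.2,-0.03,-0.01,1],
  [0,0,0,0,0,0,1],
])

```text
t: 12.05
position: [0.6515, -0.0272, 0.1968]
tcp_rot: [[0.966, 0.26, -0.006], [0.26, -0.966, -0.0], [-0.006, -0.001, -1.0]]
wrist_force: [-4.0, 1.7, 2.5]
grip_width: 0.157
grasp_force: 6.0
```

```bash
cat >> h.py <<'E'
H=np.array([.6332,.01404])
def st():
    s=env.get_state(); R=s["tcp_rot"]; d=s["position"][:2]-H; t=np.arctan2(d[1],d[0]); F=s["wrist_force"]; r=np.array([np.cos(t),np.sin(t)])
    print("t",s["t"],"pos",s["position"].round(4),"th",np.degrees(t).round(1),"r",(1e3*np.hypot(*d)).round(2),"phi",np.degrees(np.arctan2(R[1,1],R[0,1])).round(1),"Frad",(F[:2]@r).round(1),"Ftan",(F[1]*r[0]-F[0]*r[1]).round(1),"Fz",F[2].round(1),"q7",s["q"][6].round(2),"M",s["torque"].round(2),"w",s["grip_width"].round(3))
    return s
E
python3 -c "
from h import *
st()
# follow rows per step deg
for th,ph in((-61.,-75.),):
  for n in (1,1.5,2):
    a=np.radians(th);b=a+np.radians(n);d=.045*np.array([np.cos(b)-np.cos(a),np.sin(b)-np.sin(a)]);f=np.radians(ph)
    print(n,[-n/5,(d@[-np.sin(f),np.cos(f)])/.03,(d@[np.cos(f),np.sin(f)])/.03,-.012*n/360/.03])
"
```

```text
Traceback (most recent call last):
  File "h.py", line 43, in st
    print("t",s["t"],"pos",s["position"].round(4),"th",np.degrees(t).round(1),"r",(1e3*np.hypot(*d)).round(2),"phi",np.degrees(np.arctan2(R[1,1],R[0,1])).round(1),"Frad",(F[:2]@r).round(1),"Ftan",(F[1]*r[0]-F[0]*r[1]).round(1),"Fz",F[2].round(1),"q7",s["q"][6].round(2),"M",s["torque"].round(2),"w",s["grip_width"].round(3))
                                                                                                                                                                                                                                                                                                           ^^^^^^^^^^^^^^^^^^^^^
AttributeError: 'float' object has no attribute 'round'
```

Request:
play_rows([
  [0,0,-0.6,0.077,-0.024,-0.013,1],
  [0,0,-0.6,0.077,-0.014,-0.003,1],
  [0,0,-0.6,0.077,-0.014,-0.004,1],
  [0,0,-0.6,0.077,-0.014,-0.003,1],
  [0,0,-0.6,0.077,-0.014,-0.003,1],
  [0,0,-0.6,0.077,-0.014,-0.004,1],
  [0,0,-0.6,0.077,-0.014,-0.003,1],
  [0,0,-0.6,0.077,-0.014,-0.003,1],
  [0,0,-0.6,0.077,-0.014,-0.004,1],
  [0,0,0,0,0,0,1],
])

```text
t: 13.05
position: [0.6675, -0.0154, 0.1978]
tcp_rot: [[0.743, 0.669, -0.006], [0.669, -0.743, -0.002], [-0.006, -0.003, -1.0]]
wrist_force: [-4.9, 0.1, 1.3]
grip_width: 0.157
grasp_force: 6.0
```

```bash
sed -i 's/s\["grip_width"\].round(3)/round(float(s["grip_width"]),3)/' h.py; python3 -c "
from h import *
st()"
```

```text
t 13.05 pos [ 0.6675 -0.0154  0.1978] th -40.7 r 45.22 phi -48.0 Frad -3.8 Ftan -3.1 Fz 1.3 q7 -0.54 M [ 0.05  1.29 -0.03] w 0.157
```

Request:
play_rows([
  [0,0,-0.24,0.031,-0.01,-0.002,1],
  [0,0,-0.24,0.031,-0.01,-0.002,1],
  [0,0,-0.24,0.031,-0.004,-0.001,1],
  [0,0,-0.24,0.031,-0.004,-0.001,1],
  [0,0,-0.24,0.032,-0.004,-0.001,1],
  [0,0,-0.24,0.031,-0.004,-0.002,1],
  [0,0,-0.24,0.031,-0.004,-0.001,1],
  [0,0,-0.24,0.032,-0.004,-0.001,1],
  [0,0,-0.24,0.031,-0.004,-0.002,1],
  [0,0,-0.24,0.031,-0.004,-0.001,1],
])

```text
t: 14.05
position: [0.6732, -0.0073, 0.1983]
tcp_rot: [[0.587, 0.809, -0.005], [0.809, -0.587, -0.002], [-0.005, -0.003, -1.0]]
wrist_force: [-6.1, -1.6, 2.7]
grip_width: 0.157
grasp_force: 6.0
```

Request:
play_rows([
  [0,0,-0.24,0.031,-0.014,-0.004,1],
  [0,0,-0.24,0.031,-0.01,-0.004,1],
  [0,0,-0.24,0.031,-0.004,-0.001,1],
  [0,0,-0.24,0.031,-0.004,-0.001,1],
  [0,0,-0.24,0.032,-0.004,-0.001,1],
  [0,0,-0.24,0.031,-0.004,-0.002,1],
  [0,0,-0.24,0.031,-0.004,-0.001,1],
  [0,0,-0.24,0.032,-0.004,-0.001,1],
  [0,0,-0.24,0.031,-0.004,-0.002,1],
  [0,0,-0.24,0.031,-0.004,-0.001,1],
])

```text
t: 15.05
position: [0.6767, 0.0011, 0.1987]
tcp_rot: [[0.406, 0.914, -0.005], [0.914, -0.406, -0.003], [-0.005, -0.003, -1.0]]
wrist_force: [-6.2, -1.9, 1.6]
grip_width: 0.158
grasp_force: 6.0
```

```bash
python3 -c "
from h import *
st()"
```

```text
t 15.05 pos [0.6767 0.0011 0.1987] th -16.6 r 45.35 phi -24.0 Frad -5.4 Ftan -3.5 Fz 1.6 q7 -0.21 M [-0.41  1.34 -0.01] w 0.158
```

Request:
play_rows([
  [0,0,-0.24,0.031,-0.014,-0.002,1],
  [0,0,-0.24,0.031,-0.014,-0.002,1],
  [0,0,-0.24,0.031,-0.008,-0.001,1],
  [0,0,-0.24,0.031,-0.004,-0.001,1],
  [0,0,-0.24,0.032,-0.004,-0.001,1],
  [0,0,-0.24,0.031,-0.004,-0.002,1],
  [0,0,-0.24,0.031,-0.004,-0.001,1],
  [0,0,-0.24,0.032,-0.004,-0.001,1],
  [0,0,-0.24,0.031,-0.004,-0.002,1],
  [0,0,-0.24,0.031,-0.004,-0.001,1],
])

```text
t: 16.05
position: [0.6784, 0.0105, 0.1992]
tcp_rot: [[0.207, 0.978, -0.003], [0.978, -0.207, -0.003], [-0.004, -0.002, -1.0]]
wrist_force: [-5.2, -2.3, -0.4]
grip_width: 0.16
grasp_force: 6.0
```

```bash
python3 -c "
from h import *
st()"
```

```text
t 16.05 pos [0.6784 0.0105 0.1992] th -4.5 r 45.37 phi -11.9 Frad -5.0 Ftan -2.7 Fz -0.4 q7 -0.05 M [-0.62  1.16  0.03] w 0.16
```

Request:
play_rows([
  [0,0,-0.24,0.031,-0.014,-0.001,1],
  [0,0,-0.24,0.031,-0.014,-0.001,1],
  [0,0,-0.24,0.031,-0.01,-0.001,1],
  [0,0,-0.24,0.031,-0.004,-0.001,1],
  [0,0,-0.24,0.032,-0.004,-0.001,1],
  [0,0,-0.24,0.031,-0.004,-0.002,1],
  [0,0,-0.24,0.031,-0.004,-0.001,1],
  [0,0,-0.24,0.032,-0.004,-0.001,1],
  [0,0,-0.24,0.031,-0.004,-0.002,1],
  [0,0,-0.24,0.031,-0.004,-0.001,1],
])

```text
t: 17.05
position: [0.6781, 0.0211, 0.1997]
tcp_rot: [[-0.003, 1.0, -0.002], [1.0, 0.003, -0.002], [-0.002, -0.002, -1.0]]
wrist_force: [-4.2, -3.4, -1.4]
grip_width: 0.157
grasp_force: 6.0
```

Request:
play_rows([
  [0,0,-0.24,0.031,-0.014,0,1],
  [0,0,-0.24,0.031,-0.014,0,1],
  [0,0,-0.24,0.031,-0.004,-0.001,1],
  [0,0,-0.24,0.031,-0.004,-0.001,1],
  [0,0,-0.24,0.032,-0.004,-0.001,1],
  [0,0,-0.24,0.031,-0.004,-0.002,1],
  [0,0,-0.24,0.031,-0.004,-0.001,1],
  [0,0,-0.24,0.032,-0.004,-0.001,1],
  [0,0,-0.24,0.031,-0.004,-0.002,1],
  [0,0,-0.24,0.031,-0.004,-0.001,1],
])

```text
t: 18.05
position: [0.6759, 0.0297, 0.2001]
tcp_rot: [[-0.21, 0.978, -0.001], [0.978, 0.21, -0.003], [-0.003, -0.001, -1.0]]
wrist_force: [-4.3, -4.8, -1.4]
grip_width: 0.161
grasp_force: 6.0
```

Request:
play_rows([
  [0,0,-0.24,0.031,-0.014,0,1],
  [0,0,-0.24,0.031,-0.014,0,1],
  [0,0,-0.24,0.031,-0.01,-0.001,1],
  [0,0,-0.24,0.031,-0.004,-0.001,1],
  [0,0,-0.24,0.032,-0.004,-0.001,1],
  [0,0,-0.24,0.031,-0.004,-0.002,1],
  [0,0,-0.24,0.031,-0.004,-0.001,1],
  [0,0,-0.24,0.032,-0.004,-0.001,1],
  [0,0,-0.24,0.031,-0.004,-0.002,1],
  [0,0,-0.24,0.031,-0.004,-0.001,1],
])

```text
t: 19.05
position: [0.6714, 0.0387, 0.2005]
tcp_rot: [[-0.409, 0.912, -0.0], [0.912, 0.409, -0.002], [-0.002, -0.001, -1.0]]
wrist_force: [-2.0, -5.1, -2.3]
grip_width: 0.161
grasp_force: 6.0
```

Request:
play_rows([
  [0,0,-0.24,0.031,-0.014,0,1],
  [0,0,-0.24,0.031,-0.014,0,1],
  [0,0,-0.24,0.031,-0.004,0,1],
  [0,0,-0.24,0.031,-0.004,0,1],
  [0,0,-0.24,0.032,-0.004,-0.001,1],
  [0,0,-0.24,0.031,-0.004,-0.002,1],
  [0,0,-0.24,0.031,-0.004,-0.001,1],
  [0,0,-0.24,0.032,-0.004,-0.001,1],
  [0,0,-0.24,0.031,-0.004,-0.002,1],
  [0,0,-0.24,0.031,-0.004,-0.001,1],
])

```text
t: 20.05
position: [0.6658, 0.0458, 0.201]
tcp_rot: [[-0.59, 0.807, 0.001], [0.807, 0.59, -0.002], [-0.003, -0.001, -1.0]]
wrist_force: [-2.3, -3.7, -2.6]
grip_width: 0.161
grasp_force: 6.0
```

Request:
play_rows([
  [0,0,-0.24,0.031,-0.014,0,1],
  [0,0,-0.24,0.031,-0.014,0,1],
  [0,0,-0.24,0.031,-0.004,0,1],
  [0,0,-0.24,0.031,-0.004,0,1],
  [0,0,-0.24,0.032,-0.004,-0.001,1],
  [0,0,-0.24,0.031,-0.004,-0.001,1],
  [0,0,-0.24,0.031,-0.004,-0.001,1],
  [0,0,-0.24,0.032,-0.004,-0.001,1],
  [0,0,-0.24,0.031,-0.004,-0.002,1],
  [0,0,-0.24,0.031,-0.004,-0.001,1],
])

```text
t: 21.05
position: [0.6586, 0.0518, 0.2014]
tcp_rot: [[-0.745, 0.667, 0.002], [0.667, 0.745, -0.002], [-0.003, -0.0, -1.0]]
wrist_force: [0.3, -6.0, -3.5]
grip_width: 0.162
grasp_force: 6.0
```

Request:
play_rows([
  [0,0,-0.24,0.031,-0.014,0.004,1],
  [0,0,-0.24,0.031,-0.014,0.004,1],
  [0,0,-0.24,0.031,-0.004,0.002,1],
  [0,0,-0.24,0.031,-0.004,0,1],
  [0,0,-0.24,0.032,-0.004,-0.001,1],
  [0,0,-0.24,0.031,-0.004,-0.001,1],
  [0,0,-0.24,0.031,-0.004,-0.001,1],
  [0,0,-0.24,0.032,-0.004,-0.001,1],
  [0,0,-0.24,0.031,-0.004,-0.002,1],
  [0,0,-0.24,0.031,-0.004,-0.001,1],
])

```text
t: 22.05
position: [0.6508, 0.056, 0.2017]
tcp_rot: [[-0.867, 0.498, 0.004], [0.498, 0.867, -0.002], [-0.005, 0.001, -1.0]]
wrist_force: [0.6, -4.8, -2.7]
grip_width: 0.161
grasp_force: 6.0
```

Request:
play_rows([
  [0,0,-0.24,0.031,-0.014,0.004,1],
  [0,0,-0.24,0.031,-0.014,0.002,1],
  [0,0,-0.24,0.031,-0.004,0,1],
  [0,0,-0.24,0.031,-0.004,0,1],
  [0,0,-0.24,0.032,-0.004,-0.001,1],
  [0,0,-0.24,0.031,-0.004,-0.001,1],
  [0,0,-0.24,0.031,-0.004,-0.001,1],
  [0,0,-0.24,0.032,-0.004,-0.001,1],
  [0,0,-0.24,0.031,-0.004,-0.002,1],
  [0,0,-0.24,0.031,-0.004,-0.001,1],
])

```text
t: 23.05
position: [0.6421, 0.0586, 0.2021]
tcp_rot: [[-0.952, 0.306, 0.006], [0.306, 0.952, -0.001], [-0.006, 0.001, -1.0]]
wrist_force: [1.5, -5.5, -1.7]
grip_width: 0.157
grasp_force: 6.0
```

Request:
play_rows([
  [0,0,-0.24,0.031,-0.014,0,1],
  [0,0,-0.24,0.031,-0.014,0,1],
  [0,0,-0.24,0.031,-0.008,0,1],
  [0,0,-0.24,0.031,-0.004,0,1],
  [0,0,-0.24,0.032,-0.004,-0.001,1],
  [0,0,-0.24,0.031,-0.004,-0.001,1],
  [0,0,-0.24,0.031,-0.004,-0.001,1],
  [0,0,-0.24,0.032,-0.004,-0.001,1],
  [0,0,-0.24,0.031,-0.004,-0.002,1],
  [0,0,-0.24,0.031,-0.004,-0.001,1],
])

```text
t: 24.05
position: [0.6325, 0.0595, 0.2024]
tcp_rot: [[-0.995, 0.101, 0.006], [0.101, 0.995, -0.0], [-0.006, 0.001, -1.0]]
wrist_force: [3.3, -3.7, -2.5]
grip_width: 0.156
grasp_force: 6.0
```

Request:
play_rows([
  [0,0,-0.24,0.031,-0.01,0,1],
  [0,0,-0.24,0.031,-0.01,0,1],
  [0,0,-0.24,0.031,-0.004,0,1],
  [0,0,-0.24,0.031,-0.004,0,1],
  [0,0,-0.24,0.032,-0.004,-0.001,1],
  [0,0,-0.24,0.031,-0.004,-0.001,1],
  [0,0,-0.24,0.031,-0.004,-0.001,1],
  [0,0,-0.24,0.032,-0.004,-0.001,1],
  [0,0,-0.24,0.031,-0.004,-0.002,1],
  [0,0,-0.24,0.031,-0.004,-0.001,1],
])

```text
t: 25.05
position: [0.6237, 0.0584, 0.2029]
tcp_rot: [[-0.994, -0.108, 0.007], [-0.108, 0.994, 0.001], [-0.007, -0.0, -1.0]]
wrist_force: [3.6, -3.8, -3.0]
grip_width: 0.158
grasp_force: 6.0
```

```bash
python3 -c "
from h import *
print(st()['q'])"
```

```text
t 25.05 pos [0.6237 0.0584 0.2029] th 102.1 r 45.42 phi 96.2 Frad -4.4 Ftan -2.7 Fz -3.0 q7 1.47 M [-0.86 -0.82  0.  ] w 0.158
[-0.04620486  0.59091538 -0.13817986  1.5228578   0.09032656  1.0268023
  1.47138819]
```

Request:
play_rows([
  [0,0,-0.24,0.031,-0.01,0.003,1],
  [0,0,-0.24,0.031,-0.01,0.003,1],
  [0,0,-0.24,0.031,-0.004,0,1],
  [0,0,-0.24,0.031,-0.004,0,1],
  [0,0,-0.24,0.032,-0.004,-0.001,1],
  [0,0,-0.24,0.031,-0.004,-0.001,1],
  [0,0,-0.24,0.031,-0.004,-0.001,1],
  [0,0,-0.24,0.032,-0.004,-0.001,1],
  [0,0,-0.24,0.031,-0.004,-0.002,1],
  [0,0,-0.24,0.031,-0.004,-0.001,1],
])

```text
t: 26.05
position: [0.617, 0.0564, 0.2031]
tcp_rot: [[-0.95, -0.313, 0.012], [-0.313, 0.95, 0.003], [-0.013, -0.001, -1.0]]
wrist_force: [7.6, -3.4, -5.9]
grip_width: 0.157
grasp_force: 6.0
```

Request:
play_rows([
  [0,0,0,0,-0.01,0.01,1],
  [0,0,0,0,-0.005,0.005,1],
  [0,0,0,0,0,0,1],
])

```text
t: 26.35
position: [0.617, 0.0564, 0.203]
tcp_rot: [[-0.95, -0.312, 0.012], [-0.312, 0.95, 0.004], [-0.013, -0.0, -1.0]]
wrist_force: [6.7, -1.5, -3.1]
grip_width: 0.157
grasp_force: 6.0
```

```bash
python3 -c "
from h import *
st()"
```

```text
t 26.35 pos [0.617  0.0564 0.203 ] th 110.9 r 45.38 phi 108.2 Frad -3.8 Ftan -5.7 Fz -3.1 q7 1.65 M [-0.41 -1.51 -0.06] w 0.157
```

Request:
play_rows([
  [0,0,0,0.015,-0.001,0,1],
  [0,0,0,0.015,-0.001,0,1],
  [0,0,0,0,0,0,1],
])

```text
t: 26.65
position: [0.6167, 0.0563, 0.2031]
tcp_rot: [[-0.95, -0.312, 0.014], [-0.312, 0.95, 0.004], [-0.014, -0.0, -1.0]]
wrist_force: [8.0, -2.3, -4.1]
grip_width: 0.157
grasp_force: 6.0
```

```bash
python3 -c "
from h import *
st()"
```

```text
t 26.65 pos [0.6167 0.0563 0.2031] th 111.3 r 45.36 phi 108.2 Frad -5.1 Ftan -6.6 Fz -4.1 q7 1.65 M [-0.29 -1.77 -0.05] w 0.157
```

Request:
play_rows([
  [0,0,0,0.017,-0.006,0.005,1],
  [0,0,0,0.017,-0.006,0.005,1],
  [0,0,0,0,0,0,1],
])

```text
t: 26.95
position: [0.6161, 0.0561, 0.2031]
tcp_rot: [[-0.95, -0.312, 0.014], [-0.312, 0.95, 0.005], [-0.015, 0.0, -1.0]]
wrist_force: [8.6, -1.3, -3.7]
grip_width: 0.157
grasp_force: 6.0
```

```bash
python3 -c "
from h import *
st()"
```

```text
t 26.95 pos [0.6161 0.0561 0.2031] th 112.1 r 45.37 phi 108.2 Frad -4.4 Ftan -7.5 Fz -3.7 q7 1.65 M [-0.17 -1.77 -0.01] w 0.157
```

Tangential force doubled from the ~3 N running value and holds while the angle stalls at ~1.5 turns: the stop. Ease, release, rise.

Request:
play_rows([
  [0,0,0,-0.02,-0.01,0.005,1],
  [0,0,0,-0.02,0,0.005,1],
  [0,0,0,0,0,0,0.4],
  [0,0,0,0,0,0,0.4],
  [0,0,0,0,0,0,0.4],
])

```text
t: 27.45
position: [0.6112, 0.0555, 0.2009]
tcp_rot: [[-0.95, -0.313, -0.0], [-0.313, 0.95, 0.002], [-0.0, 0.002, -1.0]]
wrist_force: [-0.3, -0.3, -0.6]
grip_width: 0.294
grasp_force: 0.0
```

```bash
python3 -c "
from h import *
s=st()
"
```

```text
t 27.45 pos [0.6112 0.0555 0.2009] th 118.0 r 46.94 phi 108.2 Frad -0.1 Ftan 0.4 Fz -0.6 q7 1.65 M [0.07 0.01 0.02] w 0.294
```

```bash
python3 -c "
from h import *
s=env.get_state()
P=s['position']
plan(P,108.2,[(P+[0,0,.065],108.2,3),([.535,.040,.24],75.5,7)],0.2)
"
```

```text
[[0,0,0.0,0.0,0.0,-0.72,0.2],[0,0,0.0,0.0,0.0,-0.72,0.2],[0,0,0.0,0.0,0.0,-0.73,0.2],[0,0,0.93,0.37,0.04,0.12,0.2],[0,0,0.93,0.37,0.01,0.12,0.2],[0,0,0.94,0.37,-0.02,0.13,0.2],[0,0,0.93,0.37,-0.04,0.12,0.2],[0,0,0.94,0.36,-0.08,0.13,0.2],[0,0,0.93,0.35,-0.1,0.12,0.2],[0,0,0.94,0.35,-0.13,0.13,0.2]]
end [0.535  0.0401 0.2399] 75.49999999999997
```

Request:
play_rows([
  [0,0,0,0,0,-0.72,0.4],
  [0,0,0,0,0,-0.72,0.4],
  [0,0,0,0,0,-0.73,0.4],
  [0,0,0.93,0.37,0.04,0.12,0.2],
  [0,0,0.93,0.37,0.01,0.12,0.2],
  [0,0,0.94,0.37,-0.02,0.13,0.2],
  [0,0,0.93,0.37,-0.04,0.12,0.2],
  [0,0,0.94,0.36,-0.08,0.13,0.2],
  [0,0,0.93,0.35,-0.1,0.12,0.2],
  [0,0,0.94,0.35,-0.13,0.13,0.2],
])

```text
t: 28.45
position: [0.5346, 0.0393, 0.2397]
tcp_rot: [[-0.967, 0.254, -0.0], [0.254, 0.967, 0.001], [0.001, 0.001, -1.0]]
wrist_force: [0.3, -0.8, -0.5]
grip_width: 0.405
grasp_force: 0.0
```

Request:
play_rows([
  [0,0,0,0,0,0,0.2],
  [0,0,0,0,0,0,0.2],
])

```text
t: 28.65
position: [0.5356, 0.0391, 0.24]
tcp_rot: [[-0.968, 0.249, 0.001], [0.249, 0.968, 0.001], [-0.0, 0.001, -1.0]]
wrist_force: [-0.2, 0.4, 0.4]
grip_width: 0.403
grasp_force: 0.0
```

Run:
```python
from h import *
import pickle
np.set_printoptions(precision=4,suppress=True)
s=st(); print(s["position"])
p=viewer.camera("wrist"); t=viewer.camera("top"); sc=viewer.camera("scene")
save(p,"w4.png")
def og(q,uv,rad,fish=False):
    hsv=cv2.cvtColor(q["img"],cv2.COLOR_RGB2HSV); m=(hsv[...,0]>7)&(hsv[...,0]<20)&(hsv[...,1]>150)&(hsv[...,2]>80)
    V,U=np.nonzero(m); k=np.hypot(U-uv[0],V-uv[1])<rad; return U[k],V[k]
G=np.array([.5205,.042,.065])
for q,f,r in((p,True,70),(t,False,12),(sc,False,18)):
    uv=proj(q,G,f); U,V=og(q,uv,r); print(uv,len(U),U.mean(),V.mean(),U.min(),U.max(),V.min(),V.max())
# handle
U=finder.regions_of(p,"handle")
for r in U[:1]: ys,xs=np.nonzero(r["mask"]); print(r["score"],xs.mean(),ys.mean(),onz(p,xs.mean(),ys.mean(),.209,True))
```

```text
t 28.65 pos [0.5356 0.0391 0.24  ] th 165.6 r 100.78 phi 75.6 Frad 0.3 Ftan -0.3 Fz 0.4 q7 1.17 M [ 0.04 -0.01  0.03] w 0.403
[0.5356 0.0391 0.24  ]
[315.1854 202.7651] 585 315.0923076923077 197.92991452991453 307 323 180 215<stdin>:12: RuntimeWarning: Mean of empty slice.
  ret = ret.dtype.type(ret / rcount)
Traceback (most recent call last):
ValueError: zero-size array to reduction operation minimum which has no identity
```

View pics/w4.png

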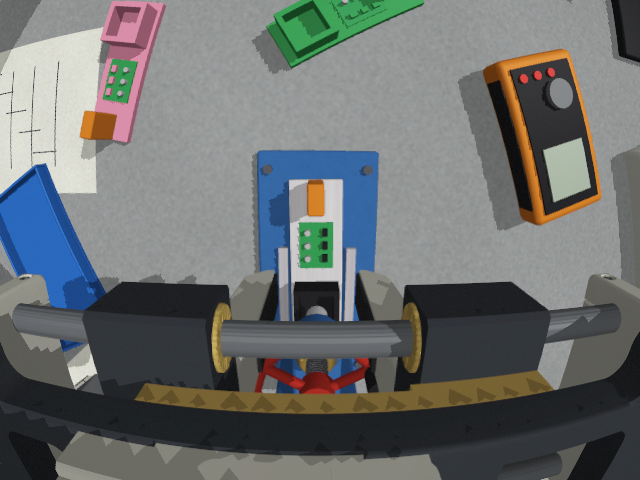

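The grip is at (315,198), exactly in line with the gripper; nose visible at (317,312) above the well. Now descend onto the grip.

Run:
```python
from h import *
import pickle
np.set_printoptions(precision=4,suppress=True)
p=viewer.camera("wrist"); w1=pickle.load(open("w1.pkl","rb")); s=env.get_state()
for v in(180,198,215): print(onz(p,315.1,v,.072,True))
hsv=cv2.cvtColor(w1["img"],cv2.COLOR_RGB2HSV); m=(hsv[...,0]>7)&(hsv[...,0]<20)&(hsv[...,1]>150)&(hsv[...,2]>80)
m[:200]=0;m[320:]=0;m[:,:280]=0;m[:,345:]=0; V,U=np.nonzero(m); print(U.mean(),V.mean(),len(U))
g,e=tri(ray(p,315.1,198,True),ray(w1,U.mean(),V.mean(),True)); print("grip",g,e)
e=np.array([np.cos(np.radians(-14.4)),np.sin(np.radians(-14.4))]); print("expect",H-.12*e)
```

```text
[0.5   0.047 0.072]
[0.5158 0.0429 0.072 ]
[0.5309 0.039  0.072 ]
314.3382352941176 269.8915441176471 544
grip [0.5183 0.0424 0.0516] [0.00016646369090360272, 0.0001664636909036009]
expect [0.517  0.0439]
```

Run:
```python
from h import *
plan([.5353,.0392,.24],75.6,[([.5165,.0433,.20],75.6,2),([.5165,.0433,.037],75.6,7)],0.2)
```

```text
[[0,0,0.0,0.32,-0.01,0.67,0.2],[0,0,0.0,0.32,-0.01,0.66,0.2],[0,0,0.0,0.0,0.0,0.78,0.2],[0,0,0.0,0.0,0.0,0.78,0.2],[0,0,0.0,0.0,0.0,0.78,0.2],[0,0,0.0,0.0,0.0,0.77,0.2],[0,0,0.0,0.0,0.0,0.78,0.2],[0,0,0.0,0.0,0.0,0.77,0.2],[0,0,0.0,0.0,0.0,0.78,0.2]]
end [0.5166 0.0434 0.0369] 75.6
```

Request:
play_rows([
  [0,0,0,0.32,-0.01,0.67,0.2],
  [0,0,0,0.32,-0.01,0.66,0.2],
  [0,0,0,0,0,0.78,0.2],
  [0,0,0,0,0,0.78,0.2],
  [0,0,0,0,0,0.78,0.2],
  [0,0,0,0,0,0.77,0.2],
  [0,0,0,0,0,0.78,0.2],
  [0,0,0,0,0,0.77,0.2],
  [0,0,0,0,0,0.78,0.2],
  [0,0,0,0,0,0,0.2],
])

```text
t: 29.85
position: [0.515, 0.0425, 0.0341]
tcp_rot: [[-0.968, 0.251, -0.006], [0.251, 0.968, -0.0], [0.005, -0.002, -1.0]]
wrist_force: [-0.1, 0.7, 0.3]
grip_width: 0.402
grasp_force: 0.0
```

Request:
play_rows([
  [0,0,0,0,0,0,0.6],
  [0,0,0,0,0,0,1],
  [0,0,0,0,0,0,1],
  [0,0,0,0,0,0,1],
  [0,0,0,0,0,0,1],
  [0,0,0,0,0,0,1],
], force=25)

```text
t: 30.45
position: [0.5176, 0.0428, 0.0378]
tcp_rot: [[-0.968, 0.252, 0.003], [0.252, 0.968, 0.0], [-0.002, 0.001, -1.0]]
wrist_force: [-0.3, 0.4, 6.0]
grip_width: 0.165
grasp_force: 25.0
```

```bash
python3 -c "
from h import *
s=st();print(s['grasp_force'],s['tcp_rot'])
p=viewer.camera('wrist');save(p,'w5.png')
# tray: centre/yaw from top corners
c=np.array([[.6149,-.253],[.6351,-.3736],[.4051,-.4108],[.3829,-.2899]]);print(c.mean(0)); d=(c[0]+c[1]-c[2]-c[3]);print(np.degrees(np.arctan2(d[1],d[0])),np.linalg.norm(d)/2)
t=viewer.camera('top'); save(t,'t5.png')
for r in finder.regions_of(t,'tray')[:1]:
  cs,_=cv2.findContours(r['mask'].astype('uint8'),0,2); k=max(cs,key=cv2.contourArea); b=cv2.boxPoints(cv2.minAreaRect(k)); X=np.array([onz(t,*q,.015)[:2] for q in b]); print(X,X.mean(0),r['score'])
"
```

```text
t 30.45 pos [0.5176 0.0428 0.0378] th 166.0 r 119.09 phi 75.4 Frad 0.4 Ftan -0.3 Fz 6.0 q7 1.13 M [-0.01  0.11 -0.02] w 0.165
24.975581467151642 [[-9.67827128e-01  2.51603136e-01  2.55177397e-03]
 [ 2.51604825e-01  9.67829987e-01  3.58554799e-04]
 [-2.37946986e-03  9.89057704e-04 -9.99996680e-01]]
[ 0.5095   -0.331825]
9.11204142273071 0.23395235091787384
[[ 0.6177373  -0.24389223]
 [ 0.64348475 -0.37635271]
 [ 0.40274222 -0.41423115]
 [ 0.37781356 -0.28434234]] [ 0.51044446 -0.32970461] 0.58
```

Request:
play_rows([
  [0,0,0,0,0,-0.04,1],
  [0,0,0,0,0,-0.03,1],
  [0,0,0,0.1,0,0,1],
  [0,0,0,0.2,0,0,1],
  [0,0,0,0.2,0,0,1],
  [0,0,0,0,0,0,1],
])

```text
t: 31.2
position: [0.5004, 0.0467, 0.0385]
tcp_rot: [[-0.968, 0.251, -0.002], [0.251, 0.968, -0.0], [0.002, -0.001, -1.0]]
wrist_force: [-1.0, 0.6, -2.1]
grip_width: 0.174
grasp_force: 25.0
```

```bash
python3 -c "
from h import *
s=st();print(s['grasp_force'],s['tcp_rot'].round(3))
p=viewer.camera('scene');save(p,'s5.png',(250,215,160,150),4)
"
```

```text
t 31.2 pos [0.5004 0.0467 0.0385] th 166.2 r 136.8 phi 75.5 Frad 1.1 Ftan -0.3 Fz -2.1 q7 1.12 M [0.08 0.13 0.03] w 0.174
24.971113801002502 [[-0.968  0.251 -0.002]
 [ 0.251  0.968 -0.   ]
 [ 0.002 -0.001 -1.   ]]
```

View pics/s5.png

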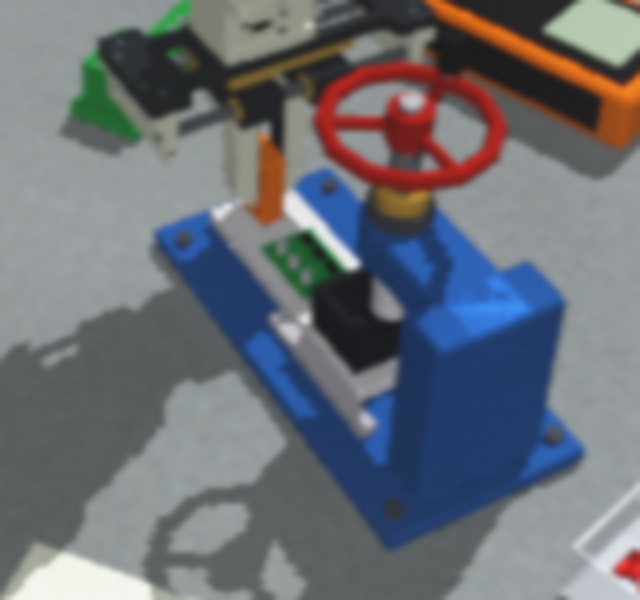

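The carrier is sliding out cleanly, nose above the well, forces ~2 N. Continue 55 mm, then lift.

Request:
play_rows([
  [0,0,0,0.3,0,0,1],
  [0,0,0,0.4,0,0,1],
  [0,0,0,0.4,0,0,1],
  [0,0,0,0.4,0,0,1],
  [0,0,0,0.33,0,0,1],
  [0,0,0,0,0,-0.2,1],
  [0,0,0,0,0,-0.5,1],
  [0,0,0,0,0,-0.7,1],
  [0,0,0,0,0,-0.7,1],
  [0,0,0,0,0,-0.6,1],
])

```text
t: 32.25
position: [0.4497, 0.0601, 0.1212]
tcp_rot: [[-0.968, 0.252, 0.002], [0.252, 0.968, 0.0], [-0.002, 0.001, -1.0]]
wrist_force: [0.3, 0.6, -2.2]
grip_width: 0.174
grasp_force: 25.0
```

```bash
python3 -c "
from h import *
s=st();print(s['grasp_force'],s['tcp_rot'].round(3),s['wrist_force'])
P=s['position']
a=np.radians(9.1); c=np.array([.5098,-.3308]); g=c-.07*np.array([np.cos(a),np.sin(a)])
plan(P,75.5,[(P+[0,-.12,.0],75.5,6),([*g,.12],99,12)],1)
"
```

```text
t 32.25 pos [0.4497 0.0601 0.1212] th 165.9 r 189.16 phi 75.4 Frad -0.1 Ftan -0.7 Fz -2.2 q7 1.09 M [-0.06  0.13  0.  ] w 0.174
24.970463812351227 [[-0.968  0.252  0.002]
 [ 0.252  0.968  0.   ]
 [-0.002  0.001 -1.   ]] [ 0.26675811  0.62228938 -2.23381906]
[[0,0,0.0,-0.17,-0.65,0.0,1],[0,0,0.0,-0.17,-0.64,0.0,1],[0,0,0.0,-0.17,-0.65,0.0,1],[0,0,0.0,-0.16,-0.64,0.0,1],[0,0,0.0,-0.17,-0.65,0.0,1],[0,0,0.0,-0.16,-0.64,0.0,1],[0,0,-0.39,-0.17,-0.76,0.0,1],[0,0,-0.39,-0.15,-0.77,0.0,1],[0,0,-0.39,-0.12,-0.78,0.0,1],[0,0,-0.39,-0.09,-0.78,0.0,1]]
[[0,0,-0.39,-0.07,-0.78,0.01,1],[0,0,-0.39,-0.04,-0.78,0.0,1],[0,0,-0.39,-0.01,-0.78,0.01,1],[0,0,-0.39,0.01,-0.78,0.0,1],[0,0,-0.39,0.04,-0.79,0.01,1],[0,0,-0.4,0.07,-0.78,0.0,1],[0,0,-0.39,0.09,-0.78,0.01,1],[0,0,-0.4,0.13,-0.78,0.0,1]]
end [ 0.4406 -0.342   0.12  ] 99.00000000000003
```

Request:
play_rows([
  [0,0,0,-0.17,-0.65,0,1],
  [0,0,0,-0.17,-0.64,0,1],
  [0,0,0,-0.17,-0.65,0,1],
  [0,0,0,-0.16,-0.64,0,1],
  [0,0,0,-0.17,-0.65,0,1],
  [0,0,0,-0.16,-0.64,0,1],
  [0,0,-0.39,-0.17,-0.76,0,1],
  [0,0,-0.39,-0.15,-0.77,0,1],
  [0,0,-0.39,-0.12,-0.78,0,1],
  [0,0,-0.39,-0.09,-0.78,0,1],
], force=45)

```text
t: 33.25
position: [0.4459, -0.1552, 0.1202]
tcp_rot: [[-0.993, 0.117, 0.001], [0.117, 0.993, -0.001], [-0.001, -0.001, -1.0]]
wrist_force: [0.9, -0.6, -2.3]
grip_width: 0.173
grasp_force: 45.0
```

Request:
play_rows([
  [0,0,-0.39,-0.07,-0.78,0.01,1],
  [0,0,-0.39,-0.04,-0.78,0,1],
  [0,0,-0.39,-0.01,-0.78,0.01,1],
  [0,0,-0.39,0.01,-0.78,0,1],
  [0,0,-0.39,0.04,-0.79,0.01,1],
  [0,0,-0.4,0.07,-0.78,0,1],
  [0,0,-0.39,0.09,-0.78,0.01,1],
  [0,0,-0.4,0.13,-0.78,0,1],
  [0,0,0,0,0,0,1],
  [0,0,0,0,0,0,1],
])

```text
t: 34.25
position: [0.4389, -0.3424, 0.1185]
tcp_rot: [[-0.988, -0.153, -0.0], [-0.153, 0.988, -0.0], [0.0, 0.0, -1.0]]
wrist_force: [0.1, 1.1, -1.8]
grip_width: 0.172
grasp_force: 45.0
```

```bash
python3 -c "
from h import *
s=st();print(s['grasp_force'],s['tcp_rot'].round(3),s['wrist_force'])
p=viewer.camera('scene');save(p,'s6.png',(70,220,220,200),3)
"
```

```text
t 34.25 pos [ 0.4389 -0.3424  0.1185] th -118.6 r 405.99 phi 98.8 Frad -1.0 Ftan -0.4 Fz -1.8 q7 2.19 M [ 0.03  0.12 -0.03] w 0.172
44.969664216041565 [[-0.988 -0.153 -0.   ]
 [-0.153  0.988 -0.   ]
 [ 0.     0.    -1.   ]] [ 0.10828816  1.13196289 -1.84634707]
```

View pics/s6.png

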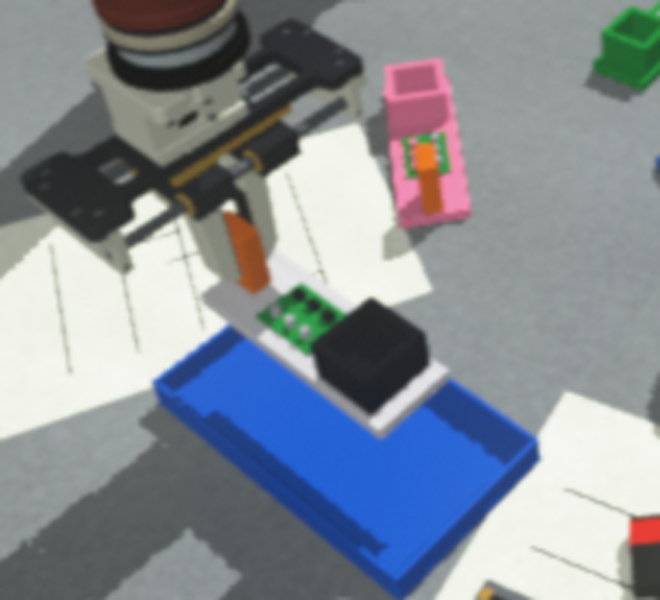

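Request:
play_rows([
  [0,0,0,0,0,0.4,1],
  [0,0,0,0,0,0.6,1],
  [0,0,0,0,0,0.6,1],
  [0,0,0,0,0,0.5,1],
  [0,0,0,0,0,0.3,1],
  [0,0,0,0,0,0.15,1],
  [0,0,0,0,0,0.1,1],
  [0,0,0,0,0,0,1],
  [0,0,0,0,0,0,1],
])

```text
t: 35.2
position: [0.4397, -0.3421, 0.0395]
tcp_rot: [[-0.988, -0.155, 0.001], [-0.155, 0.988, -0.001], [-0.001, -0.001, -1.0]]
wrist_force: [0.4, 0.7, -2.0]
grip_width: 0.166
grasp_force: 45.0
```

```bash
python3 -c "
from h import *
s=st()
p=viewer.camera('scene');save(p,'s7.png',(110,250,160,150),4)
"
```

```text
t 35.2 pos [ 0.4397 -0.3421  0.0395] th -118.5 r 405.33 phi 98.9 Frad -0.9 Ftan 0.0 Fz -2.0 q7 2.15 M [-0.02  0.12 -0.01] w 0.166
```

View pics/s7.png

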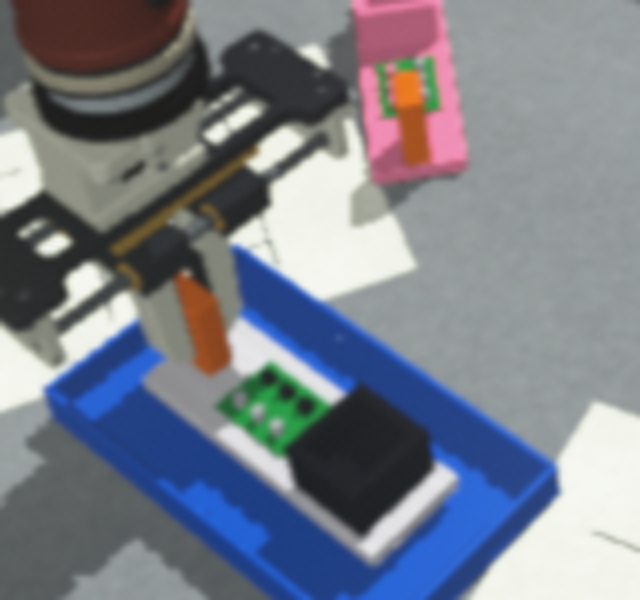

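The carrier is centred in the tray, about 10 mm above its floor. Lower slowly.

Request:
play_rows([
  [0,0,0,0,0,0.06,1],
  [0,0,0,0,0,0.06,1],
  [0,0,0,0,0,0.05,1],
  [0,0,0,0,0,0.05,1],
  [0,0,0,0,0,0.03,1],
  [0,0,0,0,0,0,1],
  [0,0,0,0,0,0,1],
])

```text
t: 35.95
position: [0.4393, -0.3419, 0.0314]
tcp_rot: [[-0.988, -0.155, -0.0], [-0.155, 0.988, 0.0], [0.0, 0.0, -1.0]]
wrist_force: [0.6, 0.2, -2.3]
grip_width: 0.166
grasp_force: 45.0
```

Request:
play_rows([
  [0,0,0,0,0,0.03,1],
  [0,0,0,0,0,0.02,1],
  [0,0,0,0,0,0.02,1],
  [0,0,0,0,0,0,1],
  [0,0,0,0,0,0,1],
])

```text
t: 36.45
position: [0.4393, -0.3422, 0.0298]
tcp_rot: [[-0.988, -0.155, 0.0], [-0.155, 0.988, -0.001], [-0.0, -0.001, -1.0]]
wrist_force: [-1.8, 1.2, 2.9]
grip_width: 0.171
grasp_force: 45.0
```

Contact felt. Release and rise.

Request:
play_rows([
  [0,0,0,0,0,0,1],
  [0,0,0,0,0,0,1],
  [0,0,0,0,0,0,0.5],
  [0,0,0,0,0,0,0.3],
  [0,0,0,0,0,0,0.3],
  [0,0,0,0,0,-0.3,0.3],
  [0,0,0,0,0,-0.8,0.3],
  [0,0,0,0,0,-1,0.3],
  [0,0,0,0,0,-1,0.3],
  [0,0,0,0,0,-1,0.3],
], force=4)

```text
t: 37.45
position: [0.4393, -0.3418, 0.1541]
tcp_rot: [[-0.988, -0.155, 0.0], [-0.155, 0.988, -0.0], [-0.0, -0.0, -1.0]]
wrist_force: [-0.2, -0.3, 0.1]
grip_width: 0.352
grasp_force: 0.0
```

Request:
play_rows([
  [0,0,0,0,0,-1,0.3],
  [0,0,0,0.5,0,-1,0.3],
  [0,0,0,0.5,0,-0.5,0.3],
  [0,0,0,0,0,0,0.3],
  [0,0,0,0,0,0,0.3],
])

```text
t: 37.95
position: [0.4097, -0.3463, 0.2275]
tcp_rot: [[-0.988, -0.155, 0.001], [-0.155, 0.988, -0.0], [-0.001, -0.0, -1.0]]
wrist_force: [0.7, -0.5, -0.1]
grip_width: 0.349
grasp_force: 0.0
```

```bash
python3 -c "
from h import *
s=st()
p=viewer.camera('scene');q=viewer.camera('top')
a=p['img'][215:435,110:410,::-1];b=q['img'][125:345,200:510,::-1]
a=cv2.resize(a,None,fx=1.3,fy=1.3);b=cv2.resize(b,None,fx=1.3,fy=1.3)
cv2.imwrite('pics/f.png',np.hstack([a,b]))
for r in finder.regions_of(q,'handle')[:2]:
  ys,xs=np.nonzero(r['mask']);X=onz(q,xs.mean(),ys.mean(),.21); d=X[:2]-H; print(r['score'],X,np.degrees(np.arctan2(d[1],d[0])),np.hypot(*d))
"
```

```text
t 37.95 pos [ 0.4097 -0.3463  0.2275] th -121.8 r 424.04 phi 98.9 Frad 0.0 Ftan 0.9 Fz -0.1 q7 2.27 M [0.09 0.04 0.03] w 0.349
0.63 [0.62841789 0.01574069 0.21      ] 160.4228405434883 0.005075525312354684
0.43 [0.62279011 0.05929314 0.21      ] 102.95477048097088 0.04643503018378755
```

View pics/f.png

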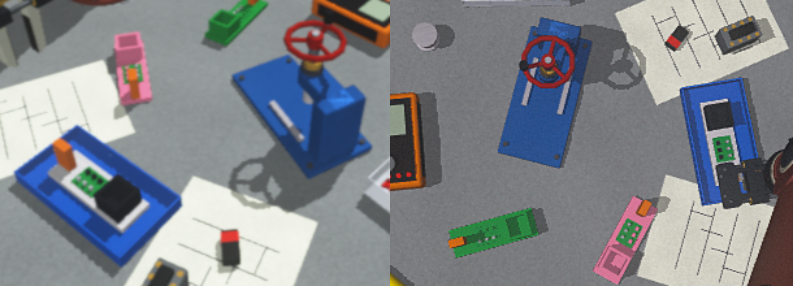

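```bash
python3 -c "
from h import *
print(env.finish_job())"
```

```text
the job is handed in; nothing more can be done
None
```

The job is handed in: I wound the handwheel up about 1.5 turns until I felt the stop. I then drew the carrier out clear of the nose and set it flat and centred in the blue tray. The push on the handwheel read no more than about 10 N. I didn't re-check the wheel after letting go; a rough top-view reading put the handle about 9° short of where my hand stopped, likely from the grip slipping at the stop.

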